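# Take the flat cell out of the cable tester

## Robot

A 6-joint arm with a two-finger parallel gripper is mounted at the origin on a cart in front of the work surface, level with it; the furniture and walls round the work are solid. World frame = base frame: x ahead of the robot, y to its left, z up, the work surface at z = 0. Lengths are in mm, angles in rad, forces in N, time in s.
With the tool pointing down it reaches from about 350 to 775 mm from the base axis. Payload 7.3 kg.
Tool frame: the origin (TCP) lies midway between the tips of the shut fingers; the grasp point (between the pads) lies 19 mm behind it; z points along the fingers, y is the line along which they close (so a half turn about z gives the same grasp; the last joint's range is limited). The gripper opens to 92 mm and grips with 3 to 60 N. Pads are 19 mm wide; open, the fingers measure 130 mm over their backs; the gripper's body (75 mm by 190 mm) begins 47 mm behind the grasp point.
Start: joints at [-1.442, 0.342, 1.524, -0, 1.275, -0.146], TCP at [142.483, -505.315, 226.741] pointing down, gripper open.
Joint ranges: [-2.53, 2.53], [-0.77, 2.02], [0.04, 2.7], [-1, 4.14], [0.28, 2.66], [-3.11, 3.11]. Speed limits (rad/s): [2.57, 2.57, 3.14, 3.14, 3.14, 3.14].

## Interface

Orientations are given as [roll, pitch, yaw] about the fixed x, y, z axes, in that order (R = Rz(yaw) Ry(pitch) Rx(roll)).
In Python, from plant import get_obs, capture, camera_model, close_job, search_frame, regions_of, pinpoint gives the robot as it stands. The module is installed in compiled form; this text tells all that it offers.
- The arm moves only by the shell command python3 -m pendant 'ROWS'. ROWS is JSON, one flat list of numbers, 7 for each row, row after row: the shift along the tool's x, y, z in units of 30 mm (1.0 is 30 mm), then the turn, a rotation vector about the tool's x, y, z in units of 4 degrees (1.0 is 4 degrees), then the closure, from -1 (fully open) to 1 (shut), so that 0 is half open. In form: [dx, dy, dz, wx, wy, wz, gripper, dx, dy, dz, wx, wy, wz, gripper, ...]. A call has 1 to 12 rows; each row shifts and turns the commanded pose from where the row before left it, along the tool's axes as they then stand; what a row does not reach is not made up. A row lasts 1/10 s, in which the tool goes at most 50 mm and 8.59 degrees, less where a joint would pass 70% of its speed; a pose out of reach is approached as far as the arm can. A call with a number of a shift or a turn outside -1 to 1 is refused whole. A call with a gripper value outside its range is refused whole. The fingers move at their own pace and stop on an object; the grip force is fixed at half the most. Time passes only in rows, so rows that do not move let the fingers close. It gives the time, the measured TCP pose, the force, the opening and the grip force at its end, in the units of the state.
- get_obs(): the state, without advancing time (a new reading comes with each control period).
- capture(name): name is "scene" or "top" or "wrist"; returns the picture (384x512x3 uint8, red, green, blue); there is no depth.
- camera_model(name): a dict with "fov_y" (degrees; the focal length in pixels is half the picture's height over the tangent of half this angle, whatever the lens; pixels are square), "cx", "cy" (the principal point, pixels), "pose" (4x4, takes a point from camera to world coordinates). Camera axes: x right, y up, looking along -z (the intrinsics and any distortion apply to the point x, -y, -z); pixel columns grow to the right and rows downward; lengths in mm; the calibration is good to about 2 mm. A picture is of the moment at which its call begins: read the wrist's pose just before it. camera_model takes no time and is no camera call; for the wrist camera it gives the pose at the moment of the call.
- close_job(): hands the job in; it is judged then, once.
Trained networks look in the newest picture that a camera, given by its name, has taken for a name from the list of things; names that differ only in an ending like _2 or _b are one class to them, and where a whole thing is asked for, a point or a joint stands for the part that bears it (a point fixed in the world has none). Each returns a list of dicts, best first, with "score" (0 to 1); they miss things now and then, are a little off and sometimes report something else, mostly with a low value. They report only what shows in the picture. A call takes as long as a camera call. They do not tell look-alikes from the thing itself.
- search_frame(camera, thing): "location" ([column, row] in pixels, amid what is visible of it).
- regions_of(camera, thing): "pixels" (384x512 bool, what is visible of it) and "location" ([column, row] in pixels, amid what is visible of it).
- pinpoint(camera, thing): "location" ([column, row] in pixels: a listed point, or the origin of a listed thing).
The state is a dict: "time": time; "joint_positions": joint angles; "dq": joint speeds; "tau": joint torques, N m; "tool_pos": TCP position; "tcp_rot": TCP orientation; "contact_force": force on the tool from outside, world axes, zero at the start; "moment": the same for the moment, N m; "grip_width": finger opening in mm; "finger_force": force on a finger pad.
Only numpy, scipy, OpenCV 4.12 (cv2) and the standard library are available. Lean on these libraries where they do the work, as an engineer would, in place of code of your own. Each camera call takes 0.05 s, during which the arm holds its last target. There are 200 camera calls.

## Task

The cable tester lies face down on the bench: slide its red thumb latch sideways, the way the white arrow points, so that the battery cover springs open, then take out the black-and-yellow cell and lay it, without dropping it from a height, in the long steel parts tray. Leave the cover open and do not disturb the other two cells or the memory stick.

Things in the scene. Friction and masses are not known exactly. Their poses are not given: they have to be found in the camera images.
- tester: grey tester with orange corners, lying face down, fixed; 132 (x) x 124 (y) x 36 mm. Origin on its underside below the cell's middle; x runs from -88 (front, latch) to +44 mm (rear, hinge). Flat deck 36 mm above the origin. The black cover, 77 x 66 mm, 22 mm tall, stands on the deck over x = -37 to +40, y = -33 to +33 mm
- latch_tab (a point): centre of the red latch's thumb tab: 16 (x) x 14 (y) mm, from 2 to 17 mm above the deck, at tester x = -63 mm, y = 0 when latched. It slides along the tester's +y, as the white arrow shows. Its base, 18 x 16 mm, is 3 mm high. A tongue 14 mm wide (y), 11 mm high, joins it to the cover. The deck is free for 40 mm beside it in y
- latch (a joint): travel of the latch along the tester's +y in m: 0 latched, 0.013 at its stop; the cover comes free at about 0.006. A spring pushes it back with 1.6 N at 0 and 4.2 N at the stop; it returns to 0 when let go
- cover (a joint): angle of the battery cover in rad: 0 shut, 2.4 wide open, leaning back behind the tester. Once the latch frees it, its spring swings it fully open by itself in about 1 s and keeps it there; its edge then stands about 55 mm above the deck, behind the tester
- cover_hinge (a point): middle of the cover's hinge, along the tester's y, at the rear edge of the deck
- cell_center (a point): centre of the black-and-yellow cell: 50 mm long (its x), 14 mm diameter, about 23 g. It starts on the deck along the tester's x, under the cover. Once the cover is open the deck beside it is free but for clips 5 mm tall at 17 to 25 mm either way of its middle and contacts 11 mm tall beyond its two ends
- magnet_tray: long shallow steel parts tray on the table, loose, 310 g, 234 (x) x 68 (y) x 30 mm tall, origin below its middle. Floor about 16 mm above the origin with a few screws lying on it, rim 30 mm above; about 50 mm wide inside
- battery_blue: blue cell lying on the table, 50 x 14 x 14 mm, a bystander
- battery_silver: silver cell lying on the table, 50 x 14 x 14 mm, a bystander
- usb_stick: green memory stick lying on the table, 18 x 53 x 8 mm, a bystander
Mind the look-alikes: they are no part of the job. Leave any blue or pink look-alike of the tester alone.

How it is judged (in metres and radians):
On the way, in this order (a step that is already met when the one before it is completed fails the run):
1. the latch is slid at least 4 mm along its track (value of joint latch above 0.004 m), for 0.02 s.
2. the cover has sprung open (value of joint cover above 1.5 rad), for 0.2 s.
At the end, for the whole second after the job is handed in: The cover is open (more than 1.5 rad) and the black-and-yellow cell rests in the parts tray (centre within 105 mm of the tray's middle lengthwise, 30 mm crosswise, and 12 to 40 mm above its underside), tray level (value of joint cover above 1.5 rad and x of cell_center in the frame of magnet_tray between -0.105 and 0.105 m and y of cell_center in the frame of magnet_tray between -0.03 and 0.03 m and z of cell_center in the frame of magnet_tray between 0.012 and 0.04 m and angle between magnet_tray's own z axis and vertical below 0.15 rad and linear speed of battery_amber below 0.03 m/s); the robot touches nothing.
It fails at once if a bystander (blue cell, silver cell, memory stick) is moved more than 30 mm (distance of any of battery_blue, battery_silver, usb_stick from where it was at the start of the episode above 0.03 m).
It fails at once if the black-and-yellow cell is dropped from more than about 7 cm (linear speed of battery_amber above 1.2 m/s and contact force between the fingers and battery_amber below 0.05 N).
It also fails if it takes over 51 s, if anything falls off the work surface, if the arm or the gripper's body presses on something with over 40 N, if the wrist force passes 120 N, or if a joint passes its speed limit or range.

## Working session

There is one attempt and no reset: what is moved stays moved. The work goes in short steps, Python scripts to look and compute and a shell command to move; the robot and the scene stay as the last step left them, time stands still between calls to the robot, and variables do not carry over. Pictures are saved under pics/ and viewed, at most 10 in all, crops included, and the job is handed in when it is done.

```bash
mkdir -p pics; python3 - <<'E'
from plant import *
import cv2,numpy as np
o=get_obs();print(o['time'],o['tool_pos'],o['tcp_rot'],o['grip_width'])
a=[capture(c) for c in("scene","top")]
for n,i in zip(("scene","top"),a): cv2.imwrite(f"pics/{n}0.png",i[:,:,::-1])
for c in("scene","top"):
  m=camera_model(c);print(c,{k:(np.round(v,3).tolist()) if k=='pose' else v for k,v in m.items()})
  for t in("tester","latch_tab","cover_hinge","magnet_tray"):
    print(t,[(np.round(r['location'],1).tolist(),round(r['score'],2)) for r in pinpoint(c,t)])
E
```

```text
0.0 [ 142.4215839  -504.87902532  226.03923334] [-3.14004385e+00 -2.22704808e-04  2.74800374e-01] 91.8928499783683
scene {'fov_y': 51.79655863829075, 'cx': 246.58904819375647, 'cy': 184.82991170462802, 'pose': [[-0.72, 0.521, -0.458, 83.705], [-0.693, -0.534, 0.484, 748.99], [0.007, 0.666, 0.746, 980.852], [0.0, 0.0, 0.0, 1.0]]}
tester [([204.5, 160.0], 0.92), ([216.9, 315.6], 0.91), ([299.7, 191.7], 0.64)]
latch_tab [([218.1, 158.3], 0.62), ([314.6, 191.4], 0.6), ([234.2, 318.6], 0.4)]
cover_hinge [([192.5, 148.6], 0.89), ([288.8, 174.2], 0.85), ([200.7, 301.2], 0.84)]
magnet_tray [([255.8, 262.7], 0.71)]
top {'fov_y': 48.6833007999078, 'cx': 258.8194693198893, 'cy': 189.32730827840027, 'pose': [[-0.022, 0.995, -0.097, 525.606], [-1.0, -0.023, -0.013, 140.454], [-0.015, 0.097, 0.995, 1206.506], [0.0, 0.0, 0.0, 1.0]]}
tester [([317.4, 222.7], 0.86), ([140.4, 266.9], 0.75), ([264.0, 112.9], 0.63)]
latch_tab [([314.1, 245.7], 0.53), ([262.7, 127.1], 0.45), ([141.9, 288.3], 0.39)]
cover_hinge [([263.5, 96.2], 0.73), ([314.0, 209.9], 0.58), ([136.9, 251.3], 0.58), ([205.7, 259.4], 0.33)]
magnet_tray [([202.4, 260.6], 0.79)]
```

View pics/scene0.png

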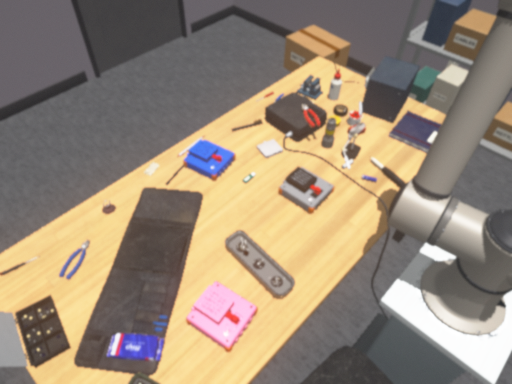

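View pics/top0.png

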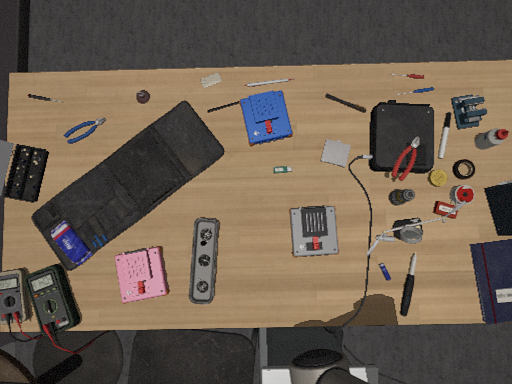

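The grey tester with orange corners is at top (315,230) / scene (305,188). The blue one at top (266,118) and the pink one at top (140,275) are look-alikes. The tray is at top (203,261). Next is an enlarged crop to confirm.

```bash
cat > h.py <<'E'
from plant import *
import cv2,numpy as np
def ray(cam,px,m=None):
    m=m or camera_model(cam);f=192/np.tan(np.radians(m['fov_y'])/2);P=np.array(m['pose'])
    d=P[:3,:3]@np.array([(px[0]-m['cx'])/f,-(px[1]-m['cy'])/f,-1]);return P[:3,3],d
def onz(cam,px,z,m=None):
    o,d=ray(cam,px,m);return o+d*(z-o[2])/d[2]
def tri(a,b):
    A=0;B=0
    for o,d in(a,b):
        d=d/np.linalg.norm(d);M=np.eye(3)-np.outer(d,d);A=A+M;B=B+M@o
    return np.linalg.solve(A,B)
def proj(cam,p,m=None):
    m=m or camera_model(cam);f=192/np.tan(np.radians(m['fov_y'])/2);P=np.array(m['pose'])
    c=P[:3,:3].T@(np.array(p)-P[:3,3]);return np.array([m['cx']+f*c[0]/-c[2],m['cy']-f*c[1]/-c[2]])
E
python3 - <<'E'
from h import *
i=cv2.imread('pics/top0.png');s=cv2.imread('pics/scene0.png')
a=cv2.resize(i[195:265,280:350],(400,400),interpolation=cv2.INTER_CUBIC)
b=cv2.resize(s[155:225,270:340],(400,400),interpolation=cv2.INTER_CUBIC)
cv2.imwrite('pics/crop1.png',np.hstack([a,b]))
for n,t,sc,z in(('tester',(317.4,222.7),(299.7,191.7),0),('latch',(314.1,245.7),(314.6,191.4),45),('hinge',(314,209.9),(288.8,174.2),40),('tray',(202.4,260.6),(255.8,262.7),0)):
    print(n,tri(ray('top',t),ray('scene',sc)).round(),onz('top',t,z).round(),onz('scene',sc,z).round())
capture('top')
for t in('tester','magnet_tray','battery_blue','battery_silver','usb_stick','cover'):
    for r in regions_of('top',t):
        c=cv2.minAreaRect(np.argwhere(r['pixels'])[:,::-1].astype(np.float32))
        z={'tester':36,'cover':58,'magnet_tray':30}.get(t,7)
        bx=cv2.boxPoints(c);print(t,round(r['score'],2),np.round(r['location']),onz('top',r['location'],z).round()[:2],[onz('top',p,z).round()[:2].tolist() for p in bx])
E
```

```text
tester [549.  -8. -25.] [545.  -7.   0.] [540.  14.  -0.]
latch [485.  11.  44.] [482.   9.  45.] [486.  14.  45.]
hinge [585.  11.  48.] [579.   6.  40.] [594.   9.  40.]
tray [450. 318.  26.] [446. 320.   0.] [462. 308.   0.]
tester 0.8 [142. 274.] [416. 480.] [[470.0, 562.0], [491.0, 432.0], [358.0, 407.0], [337.0, 536.0]]
tester 0.6 [266. 119.] [837. 132.] [[901.0, 210.0], [928.0, 84.0], [788.0, 56.0], [762.0, 182.0]]
magnet_tray 0.68 [201. 260.] [450. 318.] [[335.0, 357.0], [568.0, 339.0], [561.0, 268.0], [328.0, 288.0]]
battery_blue 0.69 [315. 240.] [496.   1.] [[505.0, 10.0], [505.0, -4.0], [474.0, -3.0], [475.0, 11.0]]
battery_blue 0.6 [386. 269.] [ 412. -191.] [[425.0, -173.0], [430.0, -183.0], [388.0, -202.0], [383.0, -192.0]]
battery_silver 0.53 [387. 242.] [ 487. -200.] [[501.0, -182.0], [500.0, -216.0], [492.0, -215.0], [493.0, -182.0]]
battery_silver 0.51 [318. 232.] [518.  -6.] [[589.0, 76.0], [597.0, -57.0], [456.0, -63.0], [448.0, 68.0]]
usb_stick 0.63 [280. 171.] [693.  94.] [[709.0, 114.0], [708.0, 63.0], [690.0, 64.0], [692.0, 115.0]]
cover 0.91 [259. 108.] [865. 151.] [[900.0, 178.0], [914.0, 113.0], [834.0, 97.0], [820.0, 162.0]]
cover 0.88 [134. 265.] [442. 494.] [[472.0, 534.0], [486.0, 463.0], [406.0, 444.0], [392.0, 514.0]]
cover 0.61 [204. 259.] [453. 307.] [[339.0, 352.0], [567.0, 334.0], [561.0, 267.0], [333.0, 286.0]]
cover 0.59 [317. 221.] [550.   2.] [[590.0, 43.0], [588.0, -25.0], [505.0, -22.0], [507.0, 45.0]]
```

View pics/crop1.png

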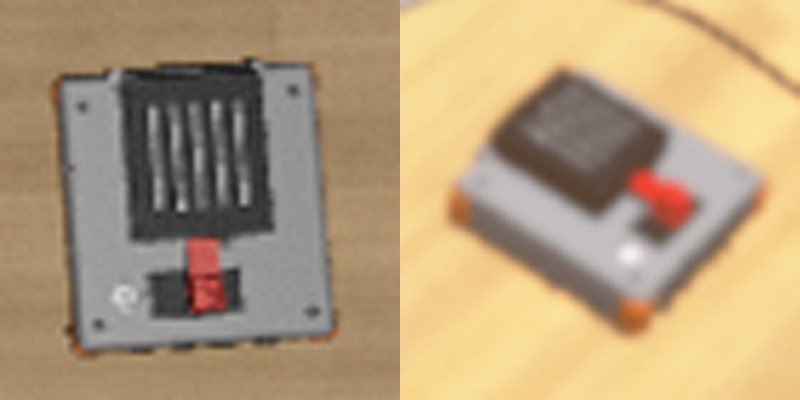

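The crop confirms it: grey deck, orange corners, red latch at crop (207,293), and the white arrow at (125,297) pointing left, which is world +y. The blue and pink units have differently coloured bodies.

```bash
cat >> h.py <<'E'
from scipy.spatial.transform import Rotation as Ro
def plan(p,yaw):
    "tool-frame units to a world target, tool down"
    o=get_obs();R=Ro.from_euler('xyz',o['tcp_rot'])
    Rt=Ro.from_euler('xyz',[np.pi,0,yaw])
    d=R.inv().apply(np.array(p)-o['tool_pos'])/30
    w=np.degrees((R.inv()*Rt).as_rotvec())/4
    print('t',round(o['time'],2),'at',o['tool_pos'].round(1),o['tcp_rot'].round(3),'w',round(o['grip_width'],1),'| units',d.round(2),'turn',w.round(2))
E
python3 - <<'E'
from h import *
c=np.array([(60,80),(312,65),(330,335),(78,348)])/400*70+[280,195]
w=np.array([onz('top',p,36)[:2] for p in c]);print(w.round(1))
print([np.linalg.norm(w[i]-w[(i+1)%4]).round(1) for i in range(4)])
y=np.arctan2(*((w[0]+w[1]-w[2]-w[3])[::-1]));y2=np.arctan2(*((w[0]+w[3]-w[1]-w[2])[::-1]))-np.pi/2;print('yaw',y,y2)
yaw=(y+y2)/2;m=w.mean(0);u=np.array([np.cos(yaw),np.sin(yaw)])
print('origin',m+22*u,'latch',m-41*u)
plan([*(m-50*u),200],yaw)
E
```

```text
[[583.6  69.8]
 [588.1 -51.7]
 [459.2 -55.2]
 [455.6  64.9]]
[np.float64(121.5), np.float64(128.9), np.float64(120.2), np.float64(128.1)]
yaw 0.032647292831592546 0.03356905960724421
origin [543.58795667   7.69348216] latch [480.62248228   5.6080481 ]
t 0.85 at [ 142.5 -505.3  226.7] [ 3.141 -0.     0.275] w 91.5 | units [ 15.18 -13.41   0.89] turn [ 0.   -0.    3.46]
```

```bash
python3 -m pendant '[0.84,-0.75,0,0,0,0,-1, 0.84,-0.75,0,0,0,0,-1, 0.84,-0.75,0,0,0,0,-1, 0.84,-0.75,0,0,0,0,-1, 0.84,-0.75,0,0,0,0,-1, 0.84,-0.75,0,0,0,0,-1, 0.84,-0.75,0,0,0,0,-1, 0.84,-0.75,0,0,0,0,-1, 0.84,-0.75,0,0,0,0,-1, 0.84,-0.75,0,0,0,0,-1, 0.84,-0.75,0,0,0,0,-1, 0.84,-0.75,0,0,0,0,-1]'
python3 -m pendant '[0.84,-0.75,0,0,0,0,-1, 0.84,-0.75,0,0,0,0,-1, 0.84,-0.75,0,0,0,0,-1, 0.84,-0.75,0,0,0,0,-1, 0.84,-0.75,0,0,0,0.9,-1, 0.84,-0.75,0.4,0,0,0.9,-1, 0,0,0.4,0,0,0.9,-1, 0,0,0,0,0,0.76,-1, 0,0,0,0,0,0,-1, 0,0,0,0,0,0,-1]'
python3 - <<'E'
from h import *
plan([480.6,5.6,200],.033)
m=camera_model('wrist');cv2.imwrite('pics/wrist1.png',capture('wrist')[:,:,::-1])
print(np.round(m['pose'],2).tolist())
for t,z in(("tester",0),("latch_tab",45),("cover_hinge",36),('cell_center',43)):
    print(t,[(np.round(r['location'],1).tolist(),round(r['score'],2),onz('wrist',r['location'],z,m).round(1).tolist()) for r in pinpoint('wrist',t)])
E
```

```text
time: 2.05
tool_pos: [360.9, -162.2, 226.9]
tcp_rot: [3.141, -0.0, 0.275]
contact_force: [1.1, -1.0, 0.2]
grip_width: 91.9
finger_force: 0.0
time: 3.05
tool_pos: [471.1, 6.3, 202.9]
tcp_rot: [3.141, -0.0, 0.035]
contact_force: [0.7, -0.1, 0.1]
grip_width: 91.5
finger_force: 0.0
t 3.05 at [471.1   6.3 202.9] [ 3.141 -0.     0.035] w 91.5 | units [0.32 0.03 0.1 ] turn [ 0.   -0.01  0.02]
[[0.03, 0.96, 0.29, 548.5], [-1.0, 0.03, 0.01, 8.22], [0.0, -0.29, 0.96, 360.31], [0.0, 0.0, 0.0, 1.0]]
tester [([253.5, 101.1], 0.62, [542.7, 7.4, 0.0])]
latch_tab [([256.4, 164.9], 0.56, [482.6, 2.5, 45.0])]
cover_hinge [([257.1, 52.4], 0.66, [586.8, 5.6, 36.0])]
cell_center []
```

View pics/wrist1.png

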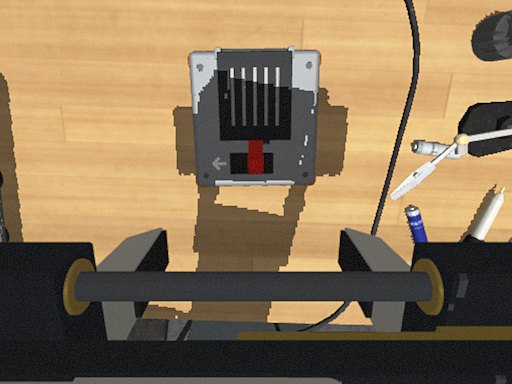

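The wrist view shows the tester with the red latch at (256,158), the arrow pointing left at (218,163), and the gripper centred over it. I'll check against the deck corners, then descend.

```bash
python3 - <<'E'
from h import *
w=np.array([onz('wrist',p,36)[:2] for p in((191,51),(320,51),(315,184),(197,184))]);print(w.round(1),w.mean(0))
print(onz('wrist',(256,141),51),onz('wrist',(256,173),53))
plan([478.5,4.5,42],.033)
E
```

```text
[[586.   66.5]
 [589.9 -52.9]
 [462.4 -59.3]
 [458.5  63.2]] [524.21005676   4.37583385]
[506.96744122   3.6879388   51.        ] [476.17059052   2.63798186  53.        ]
t 3.3 at [471.    6.2 203. ] [ 3.141e+00 -1.000e-03  3.300e-02] w 92.1 | units [0.24 0.06 5.37] turn [ 0.   -0.01  0.  ]
```

```bash
python3 -m pendant '[0.3,0.07,1,0,0,0,-0.2, 0,0,1,0,0,0,-0.2, 0,0,1,0,0,0,-0.2, 0,0,1,0,0,0,-0.2, 0,0,0.7,0,0,0,-0.2, 0,0,0.4,0,0,0,-0.2, 0,0,0.3,0,0,0,-0.2, 0,0,0,0,0,0,-0.2]'
python3 -m pendant '[0,0,0,0,0,0,1, 0,0,0,0,0,0,1, 0,0,0,0,0,0,1, 0,0,0,0,0,0,1, 0,0,0,0,0,0,1, 0,0,0,0,0,0,1]'
```

```text
time: 4.1
tool_pos: [479.5, 4.5, 39.9]
tcp_rot: [-3.141, 0.002, 0.033]
contact_force: [0.1, -0.2, 0.1]
grip_width: 55.1
finger_force: 0.0
time: 4.7
tool_pos: [480.1, 4.5, 40.9]
tcp_rot: [3.141, -0.0, 0.033]
contact_force: [-1.3, -2.1, 2.3]
grip_width: 13.4
finger_force: 30.0
```

Gripped the tab (width 13.4 mm). Now slide it along tester +y, which is tool -y.

```bash
python3 -m pendant '[0,-0.1,0,0,0,0,1, 0,-0.1,0,0,0,0,1, 0,-0.1,0,0,0,0,1, 0,-0.06,0,0,0,0,1, 0,0,0,0,0,0,1, 0,0,0,0,0,0,1, 0,0,0,0,0,0,1, 0,0,0,0,0,0,1, 0,0,0,0,0,0,1]'
python3 - <<'E'
from h import *
cv2.imwrite('pics/w2.png',capture('wrist')[:,:,::-1])
E
```

```text
time: 5.6
tool_pos: [479.6, 15.2, 40.8]
tcp_rot: [3.141, 0.0, 0.033]
contact_force: [-2.6, -4.1, 6.0]
grip_width: 13.6
finger_force: 30.0
```

View pics/w2.png

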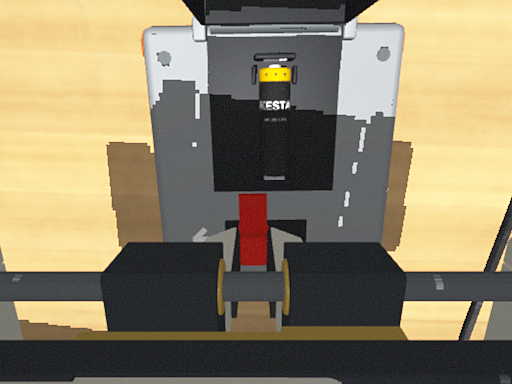

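The cover is open. The cell is visible from about (275,68) to (274,178), lying along tester x. Now release the tab, rise, and move over the cell.

```bash
python3 -m pendant '[0,0,0,0,0,0,-0.2, 0,0,0,0,0,0,-0.2, 0,0,0,0,0,0,-0.2, 0,0,-1,0,0,0,-0.2, 0,0,-1,0,0,0,-0.2, 0,0,-1,0,0,0,-0.2, 0,0,-0.6,0,0,0,-0.2, 0,0,0,0,0,0,-0.2, 0,0,0,0,0,0,-0.2]'
python3 - <<'E'
from h import *
cv2.imwrite('pics/w3.png',capture('wrist')[:,:,::-1])
m=camera_model('wrist')
for t,z in(("tester",0),("latch_tab",45),("cover_hinge",36),('cell_center',43)):
    print(t,[(np.round(r['location'],1).tolist(),round(r['score'],2),onz('wrist',r['location'],z,m).round(1).tolist()) for r in pinpoint('wrist',t)])
for r in regions_of('wrist','cell_center')[:2]:
    c=cv2.minAreaRect(np.argwhere(r['pixels'])[:,::-1].astype(np.float32))
    print(r['score'],onz('wrist',r['location'],46,m).round(1),[onz('wrist',p,46,m).round(1)[:2].tolist() for p in cv2.boxPoints(c)])
plan([544,6,100],.033)
E
```

```text
time: 6.55
tool_pos: [479.3, 15.8, 148.1]
tcp_rot: [-3.141, 0.0, 0.033]
contact_force: [-0.4, 0.7, 1.0]
grip_width: 55.2
finger_force: 0.0
tester []
latch_tab [([269.3, 188.1], 0.87, [482.4, 1.5, 45.0]), ([268.4, 51.3], 0.61, [587.9, 7.1, 45.0])]
cover_hinge [([266.2, 54.0], 0.93, [587.0, 8.4, 36.0])]
cell_center [([265.1, 109.2], 0.62, [546.1, 7.7, 43.0])]
0.75 [546.6   6.4  46. ] [[569.6, 14.2], [570.0, 0.6], [520.3, -2.0], [519.9, 12.4]]
t 6.85 at [479.2  15.4 147.8] [-3.141e+00  2.000e-03  3.300e-02] w 55.0 | units [2.15 0.39 1.59] turn [-0.    0.02  0.  ]
```

View pics/w3.png

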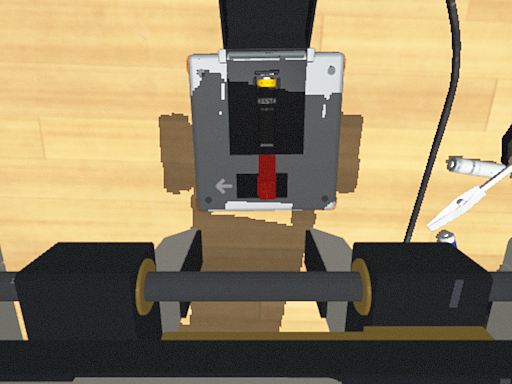

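The cover stays open and the latch has returned. The cell at pixel (265,109) gives (545.5, 6.3), measured 50 x 14 mm, which is the right size. Now grasp it.

```bash
python3 -m pendant '[0.8,0.19,0,0,0,0,-0.2, 0.8,0.19,0,0,0,0,-0.2, 0.58,0,0.2,0,0,0,-0.2, 0,0,1,0,0,0,-0.2, 0,0,1,0,0,0,-0.2, 0,0,0.7,0,0,0,-0.2, 0,0,0.4,0,0,0,-0.2, 0,0,0.33,0,0,0,-0.2, 0,0,0,0,0,0,-0.2]'
python3 -m pendant '[0,0,0,0,0,0,1, 0,0,0,0,0,0,1, 0,0,0,0,0,0,1, 0,0,0,0,0,0,1, 0,0,0,0,0,0,1, 0,0,0,0,0,0,1]'
```

```text
time: 7.75
tool_pos: [544.9, 6.2, 38.9]
tcp_rot: [-3.141, 0.002, 0.033]
contact_force: [0.2, 0.1, -0.2]
grip_width: 55.1
finger_force: 0.0
time: 8.35
tool_pos: [545.5, 6.2, 40.0]
tcp_rot: [-3.142, -0.0, 0.033]
contact_force: [-0.1, 0.8, 1.4]
grip_width: 13.9
finger_force: 30.0
```

```bash
python3 -m pendant '[0,0,-0.3,0,0,0,1, 0,0,-0.6,0,0,0,1, 0,0,-1,0,0,0,1, 0,0,-1,0,0,0,1, 0,0,-0.8,0,0,0,1, 0,0,0,0,0,0,1]'
python3 -m pendant '[-0.4,-0.5,0,0,0,0,1, -0.4,-0.9,0,0,0,0,1, -0.4,-0.95,0,0,0,0,1, -0.4,-0.95,0,0,0,0,1, -0.4,-0.95,0,0,0,0,1, -0.4,-0.95,0,0,0,0,1, -0.4,-0.95,0,0,0,0,1, -0.4,-0.95,0,0,0,0,1, -0.4,-0.95,0,0,0,0,1, -0.4,-0.95,0,0,0,0,1, -0.4,-0.95,0,0,0,0,1, -0.4,-0.55,0,0,0,0,1]'
python3 -m pendant '[0,0,0,0,0,0.8,1, 0,0,0,0,0,0.77,1, 0,0,0,0,0,0,1, 0,0,0,0,0,0,1]'
python3 - <<'E'
from h import *
cv2.imwrite('pics/w4.png',capture('wrist')[:,:,::-1])
m=camera_model('wrist')
print([(np.round(r['location'],1).tolist(),round(r['score'],2),onz('wrist',r['location'],0,m).round(1).tolist()) for r in pinpoint('wrist','magnet_tray')])
for r in regions_of('wrist','magnet_tray')[:2]:
    c=cv2.minAreaRect(np.argwhere(r['pixels'])[:,::-1].astype(np.float32))
    print(r['score'],onz('wrist',r['location'],30,m).round(1),[onz('wrist',p,30,m).round(1)[:2].tolist() for p in cv2.boxPoints(c)])
plan([449,315,80],-.077)
E
```

```text
time: 8.95
tool_pos: [547.4, 5.9, 154.9]
tcp_rot: [3.14, -0.007, 0.033]
contact_force: [-0.2, 0.1, -1.1]
grip_width: 14.3
finger_force: 30.0
time: 10.15
tool_pos: [389.9, 317.7, 150.2]
tcp_rot: [3.141, 0.001, 0.034]
contact_force: [-0.6, -1.3, -0.6]
grip_width: 14.3
finger_force: 30.0
time: 10.55
tool_pos: [390.8, 316.0, 150.4]
tcp_rot: [3.141, 0.001, -0.075]
contact_force: [-0.6, -1.2, -0.2]
grip_width: 14.2
finger_force: 30.0
[([252.0, 115.1], 0.59, [450.7, 311.5, 0.0])]
0.6 [460.8 311.1  30. ] [[540.1, 338.1], [534.9, 270.5], [343.4, 277.7], [349.8, 360.3]]
t 10.7 at [391.  316.  150.6] [ 3.141  0.    -0.076] w 13.9 | units [ 1.93 -0.11  2.35] turn [0.   0.   0.01]
```

View pics/w4.png

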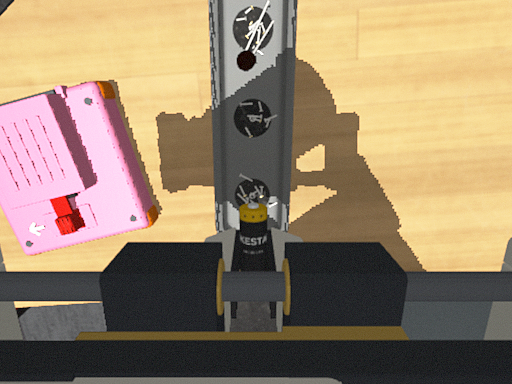

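The tray is straight ahead, with rims at columns 212 and 293 (row 115) and its centre at (450, 311.5). The cell is firmly held. I'll lower it at x=419, to just above rim height.

```bash
python3 -m pendant '[0.5,0,0.5,0,0,0,1, 0.44,0,0.8,0,0,0,1, 0,0,0.8,0,0,0,1, 0,0,0.7,0,0,0,1, 0,0,0.5,0,0,0,1, 0,0,0.3,0,0,0,1, 0,0,0.2,0,0,0,1, 0,0,0,0,0,0,1, 0,0,0,0,0,0,1]'
python3 - <<'E'
from h import *
i=capture('top');s=capture('scene')
a=cv2.resize(i[210:310,150:250],(400,400),interpolation=cv2.INTER_CUBIC)
b=cv2.resize(s[215:305,210:300],(400,400),interpolation=cv2.INTER_CUBIC)
cv2.imwrite('pics/p5.png',np.hstack([a,b])[:,:,::-1])
plan([419,314,34],-.077)
E
```

```text
time: 11.6
tool_pos: [419.5, 314.2, 37.3]
tcp_rot: [-3.141, -0.001, -0.076]
contact_force: [0.1, -0.4, 0.9]
grip_width: 14.3
finger_force: 30.0
t 11.7 at [419.6 314.3  37.5] [-3.141e+00 -1.000e-03 -7.600e-02] w 13.9 | units [-0.02  0.01  0.12] turn [-0.01 -0.02  0.01]
```

View pics/p5.png

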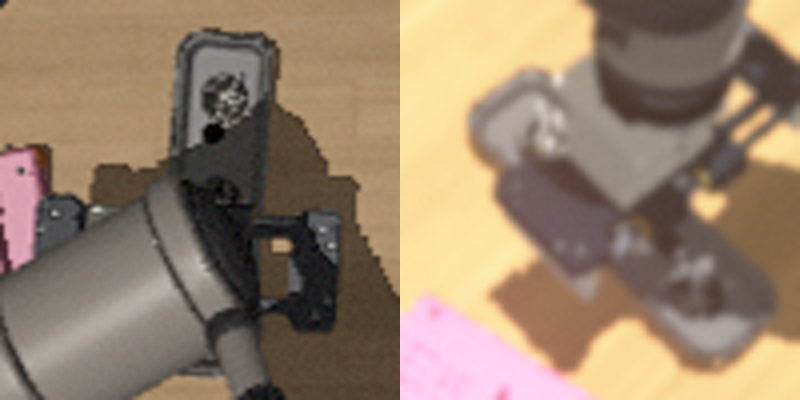

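The arm hides the fingers, but the pose agrees with the tray centreline. Lower the last few mm and release.

```bash
python3 -m pendant '[0,0,0.12,0,0,0,1, 0,0,0,0,0,0,1, 0,0,0,0,0,0,0.55, 0,0,0,0,0,0,0.55, 0,0,0,0,0,0,0.55, 0,0,0,0,0,0,0.55, 0,0,0,0,0,0,0.55]'
python3 -m pendant '[0,0,-0.5,0,0,0,0.55, 0,0,-1,0,0,0,0.55, -0.6,0,-1,0,0,0,0.55, -0.8,0,-1,0,0,0,0.55, -0.3,0,-0.8,0,0,0,0.55, 0,0,0,0,0,0,0.55, 0,0,0,0,0,0,0.55]'
python3 - <<'E'
from h import *
cv2.imwrite('pics/w6.png',capture('wrist')[:,:,::-1])
m=camera_model('wrist')
print([(round(r['score'],2),onz('wrist',r['location'],23,m).round(1).tolist()) for r in pinpoint('wrist','cell_center')])
E
```

```text
time: 12.4
tool_pos: [419.1, 314.0, 33.2]
tcp_rot: [3.142, -0.0, -0.076]
contact_force: [-0.2, -0.4, -0.5]
grip_width: 20.6
finger_force: 0.0
time: 13.1
tool_pos: [368.4, 318.0, 162.4]
tcp_rot: [-3.141, -0.001, -0.076]
contact_force: [0.2, 0.4, -0.2]
grip_width: 20.6
finger_force: 0.0
[(0.59, [418.5, 317.3, 23.0])]
```

View pics/w6.png

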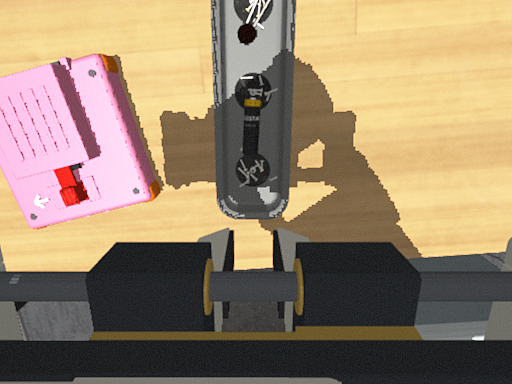

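The cell lies in the tray at (251,128), centred between the rims, and the gripper is clear. Handing in.

```bash
python3 -c "
from plant import *
print(close_job())"
```

```text
the job is handed in; nothing more can be done
None
```

The job is handed in (no verdict was returned): I slid the latch, the cover sprang open, and the black-and-yellow cell now lies in the steel tray. The gripper is clear, and the arm stayed well away from the other cells and the memory stick.

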